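# Set up the whetstone in its clamp board

### The job

Get the sharpening board ready: without lifting the whetstone off the board, slide it into the recess so that it lies flat and square on the recess floor, then press the cam lever fully down so that the jaw clamps the stone up against the end stop. Leave the other things on the worktop where they are.

Things in the scene. Friction and masses are not known exactly. Their poses are not given: they have to be found in the camera images.
- board: dark wooden board, fixed on rubber feet. Origin on the worktop below its middle; x away from the robot, y left, z up. Extent in mm: x -115..115, y -185..125. Deck (top z 30) is the near part, x -115..15. Behind it the recess, x 15..95 (80 wide), cork-lined floor z 21 (9 deep), from the jaw on the right to the end stop on the left. Behind that a steel fence: face x 95, top z 40.
- stone: whetstone, a plain flat block 76 (its x) by 190 (its y) by 25 mm (z), dark grey below, pale above, 0.45 to 0.8 kg; origin at the centre of its underside. Too wide to grasp: push it. It starts flat on the deck in front of the recess, askew by up to 0.35 rad to the board and up to 30 mm off the seat sideways.
- seat (a point): where the stone's origin belongs when seated and clamped: on the recess floor, board x 55, y 5, z 21 mm; axes as the board's, the stone's length along y. The stone has 2 mm play on either side in x. With the lever up it can lie 17 to 20 mm further right at most (-y).
- stop_face (a point): steel end stop at the recess's left end: middle of its face's top edge, board x 55, y 100, z 40 mm. The face looks right (-y) and runs from board x 18 to 95; its near end flares outward (left) as a lead-in over the deck, to about x -18, y 129 mm.
- jaw_face (a point): clamp jaw at the recess's right end: middle of its face's top edge, board x 55, z 40 mm, y -110 with the lever up; face 62 mm wide (board x 24..86), looking left (+y). The lever drives it 20 mm towards +y; it pushes a stone lying in the recess along to the end stop.
- lever (a joint): angle of the cam lever in rad: 0 = up (60 degrees above level, pointing right, away from the stone), 1.0 = fully down (about level, at its limit). Starts at 0 to 0.15 and stays where it is left; pressing takes 3 to 8 N at the grip. The jaw moves 20 mm per rad.
- lever_grip (a point): centre of the black grip at the lever's end, 49 mm from the pivot; grip 36 (along board x) by 30 (along the lever) by 11 mm thick. Push it down from above.
- pivot (a point): the lever's axis, along board x, at board x 55, y -154, z 48 mm; it lies in an aluminium bracket, board x 22..88, y -180..-140, top z 58 mm.
- knife: cook's knife lying on the worktop in front of the board, black handle, 290 long, 19 mm high; origin under the blade's heel, blade along its +x. Leave alone.
- brush: grey dish brush lying left of the board, 269 long, 62 mm high; origin under its middle, length along its y. Leave alone.
- scissors: scissors lying right of the board, 199 long, 9 mm high; origin under the middle. Leave alone.
- steel_bowl: steel mixing bowl, 218 across, 86 mm high, far left; origin under its middle. Leave alone.
- mug: cream mug, 92 by 127, 93 mm high, on the right; origin under its middle. Leave alone.
- tumbler: tumbler, 72 across, 85 mm high, on the right at the back; origin under its middle. Leave alone.
- glass: tall glass, 68 across, 137 mm high, on the right at the back; origin under its middle. Leave alone.
- wood_spoon: wooden spoon, 338 long, 15 mm high, near left; origin under its middle, length along its x. Leave alone.

How it is judged (in metres and radians):
On the way, in this order (a step that is already met when the one before it is completed fails the run):
1. the stone lies flat on the recess floor while the lever is still up (z of stone in the frame of seat below 0.002 m and angle between stone's own z axis and vertical below 0.02 rad and horizontal distance between stone and seat below 0.024 m and angle between the y axis of stone and the y axis of board, either way round below 0.04 rad and value of joint lever below 0.6 rad), for 0.2 s.
2. the lever is fully down (value of joint lever above 0.92 rad), for 0.2 s.
At the end, for the whole second after the job is handed in: The stone lies still on the recess floor: within 2 mm in height, 0.02 rad of level and 0.03 rad of square to the board, its origin within 4 mm of the seat point in board x and 3 mm in board y; the lever is pressed down beyond 0.92 rad (x of stone in the frame of seat between -0.004 and 0.004 m and y of stone in the frame of seat between -0.003 and 0.003 m and z of stone in the frame of seat below 0.002 m and angle between stone's own z axis and vertical below 0.02 rad and angle between the y axis of stone and the y axis of board, either way round below 0.03 rad and value of joint lever above 0.92 rad and linear speed of stone below 0.01 m/s); the robot touches nothing.
It fails at once if the stone is lifted off the board (its origin more than 25 mm above the deck) or pushed off it (z of stone in the frame of board above 0.055 m or z of stone in the frame of board below 0.012 m).
It fails at once if another thing on the worktop is moved by more than 25 mm or knocked over (distance of any of knife, brush, scissors, steel_bowl, mug, tumbler, glass, wood_spoon from where it was at the start of the episode above 0.025 m or angle between any of mug, tumbler, glass's own z axis and vertical above 0.5 rad).
It also fails if it takes over 72 s, if anything falls off the work surface, if the arm or the gripper's body presses on something with over 40 N, if the wrist force passes 120 N, or if a joint passes its speed limit or range.

### The arm

A 6-joint arm with a two-finger parallel gripper is mounted at the origin on a cart in front of the work surface, level with it; the furniture and walls round the work are solid. World frame = base frame: x ahead of the robot, y to its left, z up, the work surface at z = 0. Lengths are in mm, angles in rad, forces in N, time in s.
With the tool pointing down it reaches from about 350 to 775 mm from the base axis. Payload 7.3 kg.
Tool frame: the origin (TCP) lies at the very end of the fingers, on their centre line; the grasp point (between the pads) lies bot.grip_point_offset behind it (bot.grip_point_offset is the distance from the TCP to the grasp point, in mm); z points along the fingers, y is the line along which they close (so a half turn about z gives the same grasp; the last joint's range is limited). The gripper opens to 92 mm and grips with 3 to 60 N. Pads are 19 mm wide; open, the fingers measure 130 mm over their backs; the gripper's body (75 mm by 190 mm) begins 47 mm behind the grasp point.
Start: joints at [-1.363, 0.342, 1.524, -0, 1.275, -0.146], TCP at [181.918, -492.498, 195.541] pointing down, gripper open.
Joint ranges: [-2.53, 2.53], [-0.77, 2.02], [0.04, 2.7], [-1, 4.14], [0.28, 2.66], [-3.11, 3.11]. Speed limits (rad/s): [2.57, 2.57, 3.14, 3.14, 3.14, 3.14].

### API

Orientations are given as [roll, pitch, yaw] about the fixed x, y, z axes, in that order (R = Rz(yaw) Ry(pitch) Rx(roll)).
In Python, from plant import bot gives the robot as it stands. The module is installed in compiled form; this text tells all that it offers.
- The arm moves only by the tool carry_out, never from a script. Its argument "plan" is a list of rows, each an object of numbers: "tx", "ty", "tz": the shift along the world's x, y, z in mm; "rx", "ry", "rz": the turn, a rotation vector about the world's x, y, z in rad. A call has 1 to 12 rows; each row shifts and turns the commanded pose from where the row before left it; what a row does not reach is not made up. A row lasts 1/10 s, in which the tool goes at most 50 mm and 8.59 degrees, less where a joint would pass 70% of its speed; a pose out of reach is approached as far as the arm can. A call with a gripper value outside its range is refused whole. "gripper" is the closure, from 0 (fully open) to 1 (shut), set as the call begins (left out, the last holds). The fingers move at their own pace and stop on an object; the grip force is fixed at half the most. Time passes only in rows, so rows that do not move let the fingers close. It gives the time, the measured TCP pose, the force, the opening and the grip force at its end, in the units of the state.
- bot.get_obs(): the state, without advancing time (a new reading comes with each control period).
- bot.capture(name): name is "side" or "top" or "wrist"; returns the picture (384x512x3 uint8, red, green, blue); there is no depth.
- bot.camera_model(name): a dict with "camera_matrix" (3x3 intrinsics, pixels), "R" (3x3) and "t" (3): a world point X has camera coordinates R X + t. Camera axes: x right, y down, z forward; pixel columns grow to the right and rows downward; lengths in mm; the calibration is good to about 2 mm. A picture is of the moment at which its call begins: read the wrist's pose just before it. camera_model takes no time and is no camera call; for the wrist camera it gives the pose at the moment of the call.
- bot.close_job(): hands the job in; it is judged then, once.
The state is a dict: "time": time; "joint_positions": joint angles; "dq": joint speeds; "tau": joint torques, N m; "tool_pos": TCP position; "tcp_rot": TCP orientation; "contact_force": force on the tool from outside, world axes, zero at the start; "moment": the same for the moment, N m; "grip_width": finger opening in mm; "finger_force": force on a finger pad.
Only numpy, scipy, OpenCV 4.12 (cv2) and the standard library are available. Lean on these libraries where they do the work, as an engineer would, in place of code of your own. Each camera call takes 0.05 s, during which the arm holds its last target. There are 200 camera calls.

## Working session

There is one attempt and no reset: what is moved stays moved. The work goes in short steps, Python scripts to look and compute and a tool call to move; the robot and the scene stay as the last step left them, time stands still between calls to the robot, and variables do not carry over. Pictures are saved under pics/ and viewed, at most 10 in all, crops included, and the job is handed in when it is done.

Besides the shell and the picture viewer there is one more tool, called after ">>>" as name(argument=value, ...) on one line, values as JSON. carry_out: Moves the arm, as the interface text tells. Its arguments: {"type":"object","properties":{"plan":{"type":"array"},"gripper":{"type":"number"}},"required":["plan"]}

```bash
mkdir -p pics; python3 - <<'E'
from plant import bot
import cv2
o=bot.get_obs();print(o['tool_pos'],o['tcp_rot'],o['time'],bot.grip_point_offset)
for n in('top','side'):
    cv2.imwrite(f'pics/{n}0.png',bot.capture(n)[:,:,::-1]); m=bot.camera_model(n); print(m)
E
```

```text
[ 181.81463136 -492.01029446  194.85381385] [-3.14007555e+00 -2.13800386e-04  3.53815967e-01] 0.0 18.8
{'camera_matrix': array([[422.21454031,   0.        , 253.53719646],
       [  0.        , 422.21454031, 189.51084304],
       [  0.        ,   0.        ,   1.        ]]), 'R': array([[-1.71372770e-02, -9.99853068e-01, -3.95688647e-04],
       [-9.97987423e-01,  1.71294624e-02, -6.10547707e-02],
       [ 6.10525777e-02, -6.51420220e-04, -9.98134339e-01]]), 't': array([  18.98353648,  547.24384874, 1600.11072678])}
{'camera_matrix': array([[455.55753973,   0.        , 257.81841543],
       [  0.        , 455.55753973, 192.84218498],
       [  0.        ,   0.        ,   1.        ]]), 'R': array([[-0.92066655, -0.39029627,  0.00647475],
       [-0.26745947,  0.61865272, -0.73873828],
       [ 0.28432117, -0.68186336, -0.6739613 ]]), 't': array([ 485.62858929,  195.37176347, 1404.56347548])}
```

View pics/top0.png

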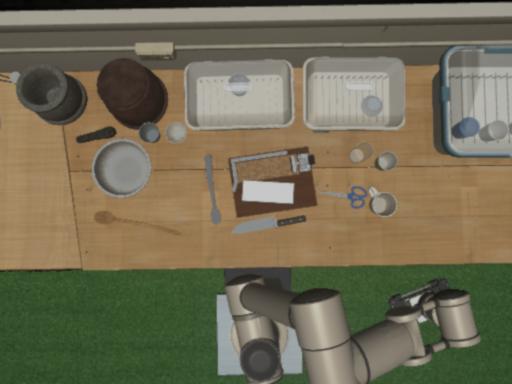

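View pics/side0.png

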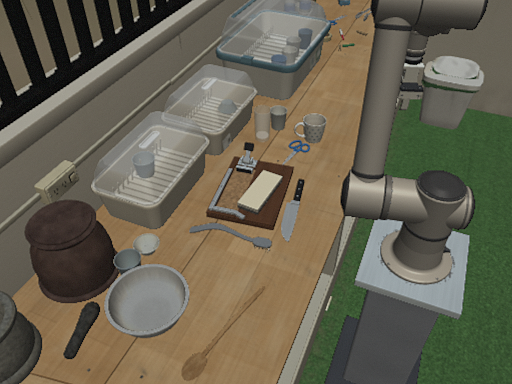

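The top view shows the board around pixel (272,180) with the stone at about (268,192), fence at the back, stop on the left at (235,172), lever on the right at (305,160); knife in front at (270,225).

```bash
cat > h.py <<'E'
from plant import bot
import numpy as np, cv2
def ray(n,uv,z,m=None):
    m=m or bot.camera_model(n); uv=np.atleast_2d(uv).astype(float)
    d=np.c_[uv,np.ones(len(uv))]@np.linalg.inv(m['camera_matrix']).T@m['R']
    C=-m['R'].T@m['t']; return C+d*((z-C[2])/d[:,2])[:,None]
def proj(n,X,m=None):
    m=m or bot.camera_model(n); c=np.atleast_2d(X)@m['R'].T+m['t']; p=c@m['camera_matrix'].T; return p[:,:2]/p[:,2:]
E
python3 - <<'E'
from h import *
im=cv2.imread('pics/top0.png'); hsv=cv2.cvtColor(im,cv2.COLOR_BGR2HSV)
roi=np.zeros(im.shape[:2],np.uint8); roi[140:222,222:325]=1
st=((hsv[...,2]>190)&(hsv[...,1]<60)&(roi>0)).astype(np.uint8)
c=max(cv2.findContours(st,0,2)[0],key=cv2.contourArea); r=cv2.minAreaRect(c); b=cv2.boxPoints(r)
print(r); print(ray('top',b,55).round(1)); p=ray('top',b,55); print(p.mean(0))
# board pixel corners by eye
print(ray('top',[[229,155],[309,149],[316,208],[237,216],[311,158]],30).round(1))
m=bot.camera_model('wrist');o=bot.get_obs()
C=-m['R'].T@m['t'];print('wrist cam',C,m['R'],m['camera_matrix'])
cv2.imwrite('pics/top0c.png',cv2.resize(im[135:235,215:330],None,fx=6,fy=6,interpolation=cv2.INTER_CUBIC))
E
```

```text
((267.5311279296875, 191.501953125), (48.031280517578125, 17.77781105041504), 3.5763344764709473)
[[ 510.8   49.5   55. ]
 [ 577.2   44.3   55. ]
 [ 562.8 -134.8   55. ]
 [ 496.5 -129.2   55. ]]
[536.83999477 -42.52763642  55.        ]
[[ 680.2  101.    30. ]
 [ 698.1 -204.9   30. ]
 [ 472.5 -225.7   30. ]
 [ 447.4   73.9   30. ]
 [ 663.3 -211.7   30. ]]
wrist cam [ 260.80967828 -463.04997342  384.08780048] [[ 3.46164281e-01 -9.38173807e-01 -4.46280931e-04]
 [-8.92488414e-01 -3.29453995e-01  3.08098193e-01]
 [-2.89196684e-01 -1.06254289e-01 -9.51354458e-01]] [[265.63603117   0.         254.10883967]
 [  0.         265.63603117 192.44259458]
 [  0.           0.           1.        ]]
```

View pics/top0c.png

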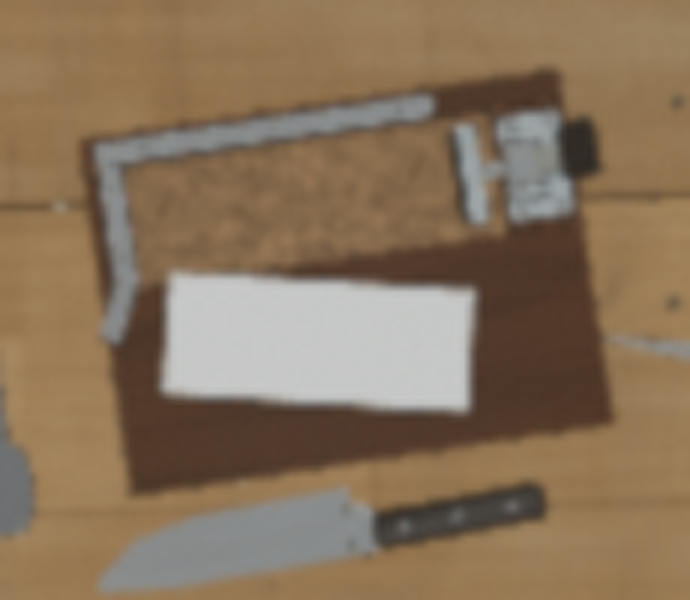

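Board turned about +0.13 rad, stone about -0.08 rad, so it is roughly 0.2 rad askew; fence, stop flare and jaw are clear in the crop. Moving the wrist camera over the board for a closer look.

>>> carry_out(plan=[{"tx":27,"ty":36,"tz":9,"rz":-0.018},{"tx":27,"ty":36,"tz":9,"rz":-0.018},{"tx":27,"ty":36,"tz":9,"rz":-0.018},{"tx":27,"ty":36,"tz":9,"rz":-0.018},{"tx":27,"ty":36,"tz":9,"rz":-0.018},{"tx":27,"ty":36,"tz":9,"rz":-0.018},{"tx":27,"ty":36,"tz":9,"rz":-0.018},{"tx":27,"ty":36,"tz":9,"rz":-0.018},{"tx":27,"ty":36,"tz":9,"rz":-0.018},{"tx":27,"ty":36,"tz":9,"rz":-0.018},{"tx":27,"ty":36,"tz":9,"rz":-0.018},{"tx":27,"ty":36,"tz":9,"rz":-0.018}])

```text
invalid input at $.plan[0]: expected keys tx, ty, tz, rx, ry, rz
```

>>> carry_out(plan=[{},{},{}])

```text
invalid input at $.plan[0]: expected keys tx, ty, tz, rx, ry, rz
```

```bash
python3 - <<'E'
from h import *
import pickle
m=bot.camera_model('wrist'); im=bot.capture('wrist')[:,:,::-1]
o=bot.get_obs();print(o['tool_pos'],o['tcp_rot'],o['time'])
cv2.imwrite('pics/w1.png',im); pickle.dump(m,open('w1.pkl','wb'))
cv2.imwrite('pics/w1b.png',cv2.resize(im,(800,600),interpolation=cv2.INTER_CUBIC))
E
```

```text
[ 181.84179069 -492.13875806  194.98927026] [-3.14041834e+00 -1.57561353e-04  3.53834709e-01] 0.15
```

View pics/w1b.png

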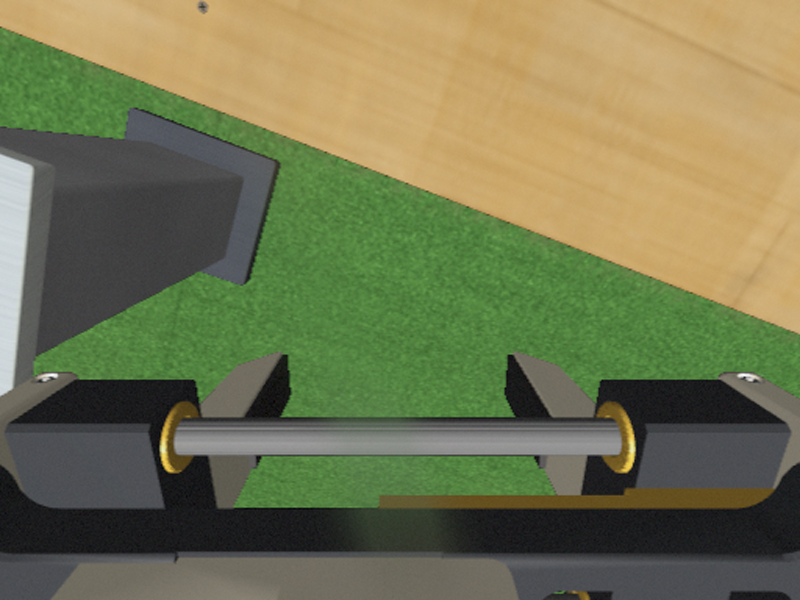

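The move was refused (all six keys are needed); the wrist picture shows only the table edge, and that the fingers occupy the lower half of the view (below row ~350 of 600).

>>> carry_out(plan=[{"tx":27,"ty":36,"tz":9,"rx":0,"ry":0,"rz":-0.018},{"tx":27,"ty":36,"tz":9,"rx":0,"ry":0,"rz":-0.018},{"tx":27,"ty":36,"tz":9,"rx":0,"ry":0,"rz":-0.018},{"tx":27,"ty":36,"tz":9,"rx":0,"ry":0,"rz":-0.018},{"tx":27,"ty":36,"tz":9,"rx":0,"ry":0,"rz":-0.018},{"tx":27,"ty":36,"tz":9,"rx":0,"ry":0,"rz":-0.018},{"tx":27,"ty":36,"tz":9,"rx":0,"ry":0,"rz":-0.018},{"tx":27,"ty":36,"tz":9,"rx":0,"ry":0,"rz":-0.018},{"tx":27,"ty":36,"tz":9,"rx":0,"ry":0,"rz":-0.018},{"tx":27,"ty":36,"tz":9,"rx":0,"ry":0,"rz":-0.018},{"tx":27,"ty":36,"tz":9,"rx":0,"ry":0,"rz":-0.018},{"tx":27,"ty":36,"tz":9,"rx":0,"ry":0,"rz":-0.018}])

```text
time: 1.35
tool_pos: [506.6, -58.7, 303.8]
tcp_rot: [3.141, 0.0, 0.137]
contact_force: [-0.5, -0.8, -0.2]
grip_width: 92.0
finger_force: 0.0
```

>>> carry_out(plan=[{"tx":0,"ty":0,"tz":0,"rx":0,"ry":0,"rz":0},{"tx":0,"ty":0,"tz":0,"rx":0,"ry":0,"rz":0},{"tx":0,"ty":0,"tz":0,"rx":0,"ry":0,"rz":0}])

```text
time: 1.65
tool_pos: [505.3, -61.1, 303.1]
tcp_rot: [-3.142, 0.001, 0.137]
contact_force: [1.0, -0.8, -0.6]
grip_width: 91.7
finger_force: 0.0
```

```bash
python3 - <<'E'
from h import *
import pickle
m=bot.camera_model('wrist'); im=bot.capture('wrist')[:,:,::-1]
o=bot.get_obs();print(o['tool_pos'],o['tcp_rot'],o['time'])
cv2.imwrite('pics/w2.png',im); pickle.dump(m,open('w2.pkl','wb'))
cv2.imwrite('pics/w2b.png',cv2.resize(im,(800,600),interpolation=cv2.INTER_CUBIC))
E
```

```text
[505.20846483 -61.38638937 303.19493826] [-3.14159205e+00  1.00220323e-03  1.36487787e-01] 1.7
```

View pics/w2b.png

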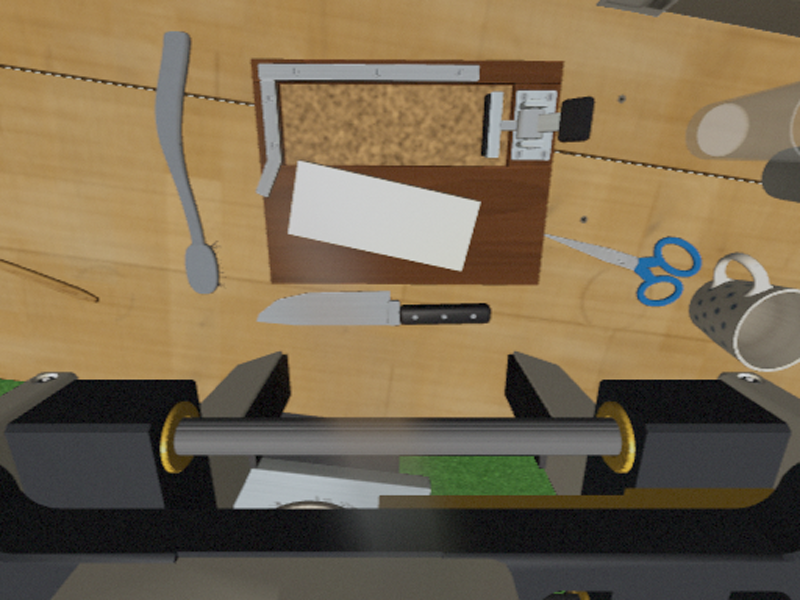

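The wrist view shows the whole board: corners near (251,59), (564,61), (538,285), (272,285); stone corners near (298,161), (480,202), (462,271), (289,235); jaw at (492,125), lever grip at (577,119).

```bash
cat >> h.py <<'E'
def stone(im,n,m,z,roi):
    hsv=cv2.cvtColor(np.ascontiguousarray(im),cv2.COLOR_BGR2HSV); k=np.zeros(im.shape[:2],np.uint8); u0,v0,u1,v1=roi
    k[v0:v1,u0:u1]=((hsv[...,2]>170)&(hsv[...,1]<45))[v0:v1,u0:u1]
    k=cv2.morphologyEx(k,cv2.MORPH_OPEN,np.ones((5,5),np.uint8))
    c=max(cv2.findContours(k,0,1)[0],key=cv2.contourArea)[:,0]
    return cv2.minAreaRect(ray(n,c,z,m)[:,:2].astype(np.float32))
def stoneyaw(r):
    b=cv2.boxPoints(r); e=b[1]-b[0]; f=b[2]-b[1]; e=e if np.hypot(*e)>np.hypot(*f) else f
    e=e*np.sign(e[1]); return np.arctan2(-e[0],e[1])
E
python3 - <<'E'
from h import *
import pickle
m=pickle.load(open('w2.pkl','rb')); im=cv2.imread('pics/w2.png')
r=stone(im,'wrist',m,55,(175,95,315,180)); print('stone',r,stoneyaw(r))
hsv=cv2.cvtColor(im,cv2.COLOR_BGR2HSV); k=np.zeros(im.shape[:2],np.uint8)
d=(hsv[...,2]<115)&(hsv[...,1]>60); k[30:190,150:365]=d[30:190,150:365]
k=cv2.morphologyEx(k,cv2.MORPH_CLOSE,np.ones((9,9),np.uint8)); k=cv2.morphologyEx(k,cv2.MORPH_OPEN,np.ones((7,7),np.uint8))
c=max(cv2.findContours(k,0,1)[0],key=cv2.contourArea)[:,0]
print('bbox px',cv2.boundingRect(c))
R=lambda U,z:ray('wrist',(np.array(U)+.5)/1.5625-.5,z,m)
co=R([[251,59],[564,61],[538,285],[272,285]],30); print('eye corners',co.round(1), [np.linalg.norm(co[i,:2]-co[i-1,:2]).round(1) for i in range(4)])
q=ray('wrist',c,30,m)[:,:2].astype(np.float32); br=cv2.minAreaRect(q); print('board rect',br,cv2.boxPoints(br))
# two-view heights: triangulate with top image (eye pixels from x6 crop)
T=lambda U:np.array(U)/6.+[215,135]
mt=bot.camera_model('top')
P=lambda m:m['camera_matrix']@np.c_[m['R'],m['t']]
A=[[298,161],[480,202],[462,271],[289,235],[251,59],[564,61],[272,285],[577,119]]
B=[[172,272],[476,290],[468,410],[162,393],[82,142],[556,71],[132,492],[579,148]]
X=cv2.triangulatePoints(P(m),P(mt),((np.array(A)+.5)/1.5625-.5).T,T(B).T); print((X[:3]/X[3]).T.round(1))
E
```

```text
stone ((536.1619262695312, -42.059486389160156), (188.63449096679688, 74.80821228027344), 85.44216918945312) -0.07954902
bbox px (170, 103, 183, 79)
eye corners [[ 668.4  106.5   30. ]
 [ 708.8 -199.1   30. ]
 [ 481.4 -228.8   30. ]
 [ 439.5   75.9   30. ]] [np.float64(230.9), np.float64(308.3), np.float64(229.3), np.float64(307.6)]
board rect ((528.7877807617188, -66.93717956542969), (133.40879821777344, 307.9959411621094), 7.834556579589844) [[ 441.71408    76.530655]
 [ 483.69797  -228.59038 ]
 [ 615.86145  -210.40501 ]
 [ 573.87756    94.71602 ]]
[[ 579.5   45.9   67.5]
 [ 566.2 -144.2   38.1]
 [ 490.8 -136.5   49.8]
 [ 504.8   53.4   55.7]
 [ 664.6  101.5   45.8]
 [ 706.8 -199.4   32.4]
 [ 443.5   73.3   41.2]
 [ 650.5 -206.    82.8]]
```

Measurements agree with the sizes (board 308×230 seen for 310×230; stone 189×75 for 190×76; stone top ~53 mm from two views). Board origin ≈ (570.5, -31.6), yaw 0.134; the stone sits at board (-35, -6), yaw -0.21 relative — sideways already right. So I'll go behind it with the open fingers as a two-point pusher, square to the board.

>>> carry_out(plan=[{"tx":-15,"ty":3,"tz":-40,"rx":0,"ry":0,"rz":0},{"tx":-15,"ty":3,"tz":-40,"rx":0,"ry":0,"rz":0},{"tx":-16,"ty":3,"tz":-40,"rx":0,"ry":0,"rz":0},{"tx":0,"ty":0,"tz":-46,"rx":0,"ry":0,"rz":0},{"tx":0,"ty":0,"tz":-46,"rx":0,"ry":0,"rz":0},{"tx":0,"ty":0,"tz":-40,"rx":0,"ry":0,"rz":0},{"tx":0,"ty":0,"tz":-15,"rx":0,"ry":0,"rz":0},{"tx":0,"ty":0,"tz":0,"rx":0,"ry":0,"rz":0},{"tx":0,"ty":0,"tz":0,"rx":0,"ry":0,"rz":0}])

```text
time: 2.6
tool_pos: [460.0, -52.4, 37.1]
tcp_rot: [3.141, -0.0, 0.136]
contact_force: [0.7, -0.4, 0.8]
grip_width: 91.8
finger_force: 0.0
```

>>> carry_out(plan=[{"tx":5,"ty":0.7,"tz":-1,"rx":0,"ry":0,"rz":-0.002},{"tx":5,"ty":0.7,"tz":-1,"rx":0,"ry":0,"rz":0},{"tx":5,"ty":0.7,"tz":0,"rx":0,"ry":0,"rz":0},{"tx":5,"ty":0.7,"tz":0,"rx":0,"ry":0,"rz":0},{"tx":5,"ty":0.7,"tz":0,"rx":0,"ry":0,"rz":0},{"tx":5,"ty":0.7,"tz":0,"rx":0,"ry":0,"rz":0},{"tx":5,"ty":0.7,"tz":0,"rx":0,"ry":0,"rz":0},{"tx":5,"ty":0.7,"tz":0,"rx":0,"ry":0,"rz":0},{"tx":5,"ty":0.7,"tz":0,"rx":0,"ry":0,"rz":0},{"tx":5,"ty":0.7,"tz":0,"rx":0,"ry":0,"rz":0},{"tx":5,"ty":0.7,"tz":0,"rx":0,"ry":0,"rz":0},{"tx":0,"ty":0,"tz":0,"rx":0,"ry":0,"rz":0}])

```text
time: 3.8
tool_pos: [515.7, -43.8, 34.6]
tcp_rot: [3.141, -0.001, 0.136]
contact_force: [-0.0, -0.1, -0.2]
grip_width: 92.4
finger_force: 0.0
```

```bash
python3 - <<'E'
from h import *
import pickle
m=bot.camera_model('wrist'); im=np.ascontiguousarray(bot.capture('wrist')[:,:,::-1])
cv2.imwrite('pics/w3.png',im); pickle.dump(m,open('w3.pkl','wb'))
cv2.imwrite('pics/w3b.png',cv2.resize(im,(800,600),interpolation=cv2.INTER_CUBIC))
O=np.array([570.5,-31.6]);a=.134;Rb=np.array([[np.cos(a),np.sin(a)],[-np.sin(a),np.cos(a)]])
im=np.ascontiguousarray(bot.capture('top')[:,:,::-1])
r=stone(im,'top',None,55,(222,140,325,222));print(r,stoneyaw(r)-a,Rb@(np.array(r[0])-O))
E
```

```text
((532.4072875976562, -59.05353546142578), (94.66783905029297, 24.32367515563965), 76.90431213378906) -0.3625635 [-41.41900175 -22.11826488]
```

View pics/w3b.png

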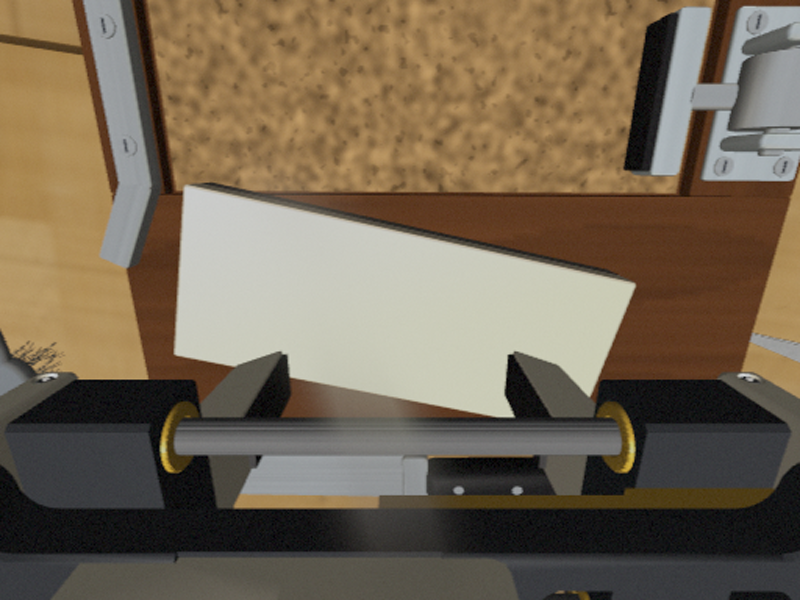

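The picture shows the stone still askew, top corners at (185,184), (635,283), (174,355), with the right finger just reaching its near edge.

```bash
cat >> h.py <<'E'
O=np.array([570.5,-31.6]);A=.134;Rb=np.array([[np.cos(A),np.sin(A)],[-np.sin(A),np.cos(A)]])
def bc(U,z,m): return ((ray('wrist',(np.array(U)+.5)/1.5625-.5,z,m)[:,:2]-O)@Rb.T).round(1)
E
python3 - <<'E'
from h import *
import pickle
m=pickle.load(open('w3.pkl','rb'))
print('stone FL FR NL',bc([[185,184],[635,283],[174,355]],55,m))
print('recess edge L,R',bc([[172,194],[683,194]],30,m),'stop end top',bc([[152,186]],40,m),'jaw near corner top',bc([[672,172]],40,m))
o=bot.get_obs();print('tcp',Rb@(o['tool_pos'][:2]-O))
E
```

```text
stone FL FR NL [[  21.5   78.5]
 [ -18.4 -104.8]
 [ -51.9   94.9]]
recess edge L,R [[  16.2   97.4]
 [  16.6 -134.1]] stop end top [[ 20.1 100.1]] jaw near corner top [[  26.2 -120.8]]
tcp [-56.81537347  -4.58715551]
```

```bash
python3 - <<'E'
from h import *
im=bot.capture('side')[:,:,::-1]
cv2.imwrite('pics/s1.png',cv2.resize(np.ascontiguousarray(im[120:260,180:340]),None,fx=4.2,fy=4.2,interpolation=cv2.INTER_CUBIC))
o=bot.get_obs();t=o['tool_pos'];print(t,o['contact_force'],o['moment'],o['time'])
for dy in(-55,0,55):print((proj('side',[t+np.array([-.134*dy,.99*dy,0])])-[180,120])*4.2)
E
```

```text
[514.64838134 -43.72745607  34.4403033 ] [-0.12919466  0.63300222  1.3959301 ] [ 0.09342709  0.02302329 -0.01396136] 3.95
[[379.04119637 269.47643359]]
[[362.5843557  312.36173085]]
[[345.27722513 357.46282007]]
```

View pics/s1.png

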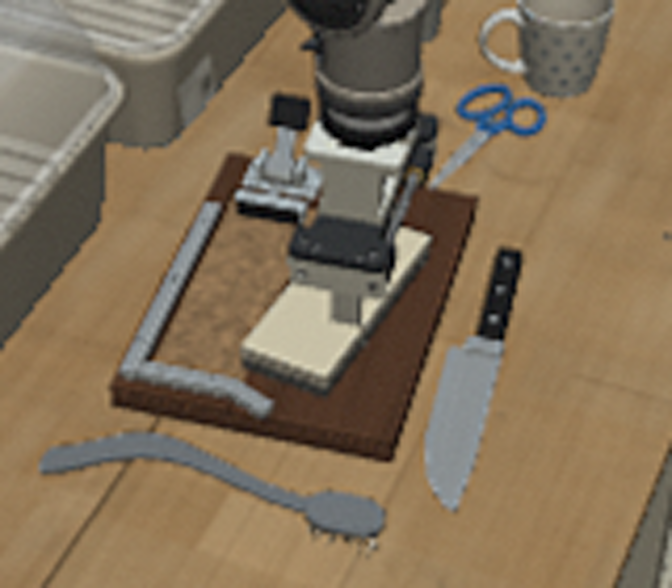

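The side view shows the left finger ending at about (345,320), above the stone, not at the projected TCP (345,357). The wrist view says the same: tips 92 mm apart span 140 px, which puts the real tips about 30 mm above the reported TCP. So the fingers passed over the stone. I'll back off and touch down on the deck gently to calibrate this.

>>> carry_out(plan=[{"tx":-14,"ty":-1.9,"tz":4,"rx":0,"ry":0,"rz":0},{"tx":-14,"ty":-1.9,"tz":0,"rx":0,"ry":0,"rz":0},{"tx":-14,"ty":-1.9,"tz":0,"rx":0,"ry":0,"rz":0},{"tx":-11,"ty":-1.5,"tz":0,"rx":0,"ry":0,"rz":0},{"tx":0,"ty":0,"tz":-8,"rx":0,"ry":0,"rz":0},{"tx":0,"ty":0,"tz":-8,"rx":0,"ry":0,"rz":0},{"tx":0,"ty":0,"tz":-4,"rx":0,"ry":0,"rz":0},{"tx":0,"ty":0,"tz":0,"rx":0,"ry":0,"rz":0}])

```text
time: 4.75
tool_pos: [461.8, -50.8, 17.6]
tcp_rot: [-3.141, 0.001, 0.136]
contact_force: [0.1, 0.0, -0.2]
grip_width: 91.7
finger_force: 0.0
```

No contact at 17.6, below the 30 mm deck: confirmed. Continuing gently.

>>> carry_out(plan=[{"tx":0,"ty":0,"tz":-3,"rx":0,"ry":0,"rz":0},{"tx":0,"ty":0,"tz":-3,"rx":0,"ry":0,"rz":0},{"tx":0,"ty":0,"tz":-3,"rx":0,"ry":0,"rz":0},{"tx":0,"ty":0,"tz":0,"rx":0,"ry":0,"rz":0}])

```text
time: 5.15
tool_pos: [461.7, -50.9, 9.2]
tcp_rot: [-3.141, 0.001, 0.136]
contact_force: [1.0, 0.3, -0.7]
grip_width: 91.8
finger_force: 0.0
```

>>> carry_out(plan=[{"tx":0,"ty":0,"tz":-2,"rx":0,"ry":0,"rz":0},{"tx":0,"ty":0,"tz":-1,"rx":0,"ry":0,"rz":0},{"tx":0,"ty":0,"tz":0,"rx":0,"ry":0,"rz":0}])

```text
time: 5.45
tool_pos: [461.8, -51.0, 6.5]
tcp_rot: [3.142, 0.0, 0.136]
contact_force: [0.6, 0.4, 0.3]
grip_width: 91.7
finger_force: 0.0
```

>>> carry_out(plan=[{"tx":5,"ty":0.7,"tz":0,"rx":0,"ry":0,"rz":-0.002},{"tx":5,"ty":0.7,"tz":0,"rx":0,"ry":0,"rz":0},{"tx":5,"ty":0.7,"tz":0,"rx":0,"ry":0,"rz":0},{"tx":5,"ty":0.7,"tz":0,"rx":0,"ry":0,"rz":0}])

```text
time: 5.85
tool_pos: [481.6, -48.3, 6.4]
tcp_rot: [-3.142, 0.002, 0.134]
contact_force: [-3.6, -2.2, 1.4]
grip_width: 92.1
finger_force: 1.8
```

>>> carry_out(plan=[{"tx":5,"ty":0.7,"tz":0,"rx":0,"ry":0,"rz":0},{"tx":5,"ty":0.7,"tz":0,"rx":0,"ry":0,"rz":0},{"tx":5,"ty":0.7,"tz":0,"rx":0,"ry":0,"rz":0},{"tx":5,"ty":0.7,"tz":0,"rx":0,"ry":0,"rz":0},{"tx":5,"ty":0.7,"tz":0,"rx":0,"ry":0,"rz":0},{"tx":0,"ty":0,"tz":0,"rx":0,"ry":0,"rz":0}])

```text
time: 6.45
tool_pos: [507.8, -44.4, 6.5]
tcp_rot: [3.141, -0.001, 0.134]
contact_force: [0.0, -0.7, 0.8]
grip_width: 92.0
finger_force: 0.2
```

```bash
python3 - <<'E'
from h import *
import pickle
m=bot.camera_model('wrist'); im=np.ascontiguousarray(bot.capture('wrist')[:,:,::-1])
cv2.imwrite('pics/w4.png',im); pickle.dump(m,open('w4.pkl','wb'))
hsv=cv2.cvtColor(im,cv2.COLOR_BGR2HSV); k=((hsv[...,2]>150)&(hsv[...,1]<60)).astype(np.uint8); k[232:]=0; k[:,:95]=0;k[:, 420:]=0
k=cv2.morphologyEx(k,cv2.MORPH_OPEN,np.ones((7,7),np.uint8))
c=max(cv2.findContours(k,0,1)[0],key=cv2.contourArea)
ap=cv2.approxPolyDP(c,4,True)[:,0]; print(ap.tolist())
print(((ray('wrist',ap,55,m)[:,:2]-O)@Rb.T).round(1).tolist())
t=bot.get_obs()['tool_pos'];print('tcp',Rb@(t[:2]-O),t[2])
E
```

```text
[[95, 101], [95, 231], [400, 231], [419, 129], [419, 101]]
[[22.9, 75.4], [-48.9, 88.6], [-49.0, -89.5], [9.2, -89.6], [22.9, -86.9]]
tcp [-63.8356809   -4.37383251] 6.580174691584658
```

Stone is now square (far edge at one row). Measuring its ends.

```bash
python3 - <<'E'
from h import *
import pickle
m=pickle.load(open('w4.pkl','rb')); im=cv2.imread('pics/w4.png')
hsv=cv2.cvtColor(im,cv2.COLOR_BGR2HSV)
for v in(115,150,190,215):
    k=(hsv[v,:,2]>150)&(hsv[v,:,1]<60); d=np.flatnonzero(np.diff(np.r_[0,k,0])); runs=d.reshape(-1,2); a,b=max(runs,key=lambda r:r[1]-r[0])
    p=(ray('wrist',[[a,v],[b-1,v]],55,m)[:,:2]-O)@Rb.T; print(v,a,b,p.round(1).tolist(),p[:,1].mean())
for u in(130,200,256,320,380):
    k=(hsv[:232,u,2]>150)&(hsv[:232,u,1]<60); v=np.flatnonzero(k&(np.arange(232)>85))[0]; print(u,v,((ray('wrist',[[u,v]],55,m)[:,:2]-O)@Rb.T).round(1))
E
```

```text
115 52 422 [[16.1, 98.5], [16.1, -89.3]] 4.626250128121583
150 61 416 [[-1.7, 97.9], [-1.7, -89.5]] 4.195622889921225
190 70 408 [[-23.8, 97.9], [-23.9, -89.2]] 4.332699068787328
215 75 403 [[-38.8, 98.2], [-38.9, -89.0]] 4.603939173539018
130 101 [[22.9 57.9]]
200 101 [[22.9 22.8]]
256 101 [[22.9 -5.2]]
320 101 [[ 22.9 -37.3]]
380 101 [[ 22.9 -67.4]]
```

The stone is square at board (-15, +4.4): it slid left 10 mm while turning. I'll push on at a slant (towards -y), letting pad friction carry it right.

>>> carry_out(plan=[{"tx":4.2,"ty":-0.9,"tz":0,"rx":0,"ry":0,"rz":0},{"tx":4.2,"ty":-0.9,"tz":0,"rx":0,"ry":0,"rz":0},{"tx":4.2,"ty":-0.9,"tz":0,"rx":0,"ry":0,"rz":0},{"tx":4.2,"ty":-0.9,"tz":0,"rx":0,"ry":0,"rz":0},{"tx":4.2,"ty":-0.9,"tz":0,"rx":0,"ry":0,"rz":0},{"tx":4.2,"ty":-0.9,"tz":0,"rx":0,"ry":0,"rz":0},{"tx":0,"ty":0,"tz":0,"rx":0,"ry":0,"rz":0}])

```text
time: 7.2
tool_pos: [531.7, -49.7, 6.4]
tcp_rot: [-3.141, 0.001, 0.134]
contact_force: [-2.2, 1.4, 0.3]
grip_width: 91.8
finger_force: 1.3
```

```bash
cat > ms.py <<'E'
from h import *
import sys,pickle
n=sys.argv[1]; z=float(sys.argv[2]); m=bot.camera_model('wrist'); im=np.ascontiguousarray(bot.capture('wrist')[:,:,::-1])
cv2.imwrite(f'pics/{n}.png',im); pickle.dump(m,open(n+'.pkl','wb'))
hsv=cv2.cvtColor(im,cv2.COLOR_BGR2HSV); K=(hsv[...,2]>150)&(hsv[...,1]<60)
for v in(130,160,190,215):
    d=np.flatnonzero(np.diff(np.r_[0,K[v],0])).reshape(-1,2); a,b=max(d,key=lambda r:r[1]-r[0])
    p=(ray('wrist',[[a,v],[b-1,v]],z,m)[:,:2]-O)@Rb.T; print(v,a,b,p.round(1).tolist(),p[:,1].mean().round(1))
for u in(130,200,256,320,380):
    k=K[:215,u]; v=len(k)-np.argmin(k[::-1]) if not k.all() else 0; print(u,v,((ray('wrist',[[u,v]],z,m)[:,:2]-O)@Rb.T).round(1))
t=bot.get_obs()['tool_pos'];print('tcp',Rb@(t[:2]-O),t[2],bot.get_obs()['contact_force'])
E
python3 ms.py w5 55
```

```text
130 55 419 [[31.8, 90.1], [31.8, -97.4]] -3.6
160 62 414 [[16.1, 90.0], [16.1, -97.7]] -3.8
190 69 408 [[-0.7, 89.9], [-0.7, -97.5]] -3.8
215 75 403 [[-15.7, 89.7], [-15.7, -97.3]] -3.8
130 101 [[46.  49.4]]
200 101 [[46.  14.4]]
256 101 [[ 46.  -13.6]]
320 101 [[ 46.  -45.7]]
380 101 [[ 46.  -75.7]]
tcp [-40.78233991 -12.77579988] 6.401915144812274 [-2.67274194  1.52041562  0.12462339]
```

Stone at board (8, -3.7) and square. Now straight in.

>>> carry_out(plan=[{"tx":4,"ty":0,"tz":0,"rx":0,"ry":0,"rz":0},{"tx":4,"ty":0,"tz":0,"rx":0,"ry":0,"rz":0},{"tx":4,"ty":0.2,"tz":0,"rx":0,"ry":0,"rz":0},{"tx":4,"ty":0.5,"tz":0,"rx":0,"ry":0,"rz":0},{"tx":4,"ty":0.5,"tz":0,"rx":0,"ry":0,"rz":0},{"tx":4,"ty":0.5,"tz":0,"rx":0,"ry":0,"rz":0},{"tx":4,"ty":0.5,"tz":0,"rx":0,"ry":0,"rz":0},{"tx":4,"ty":0.5,"tz":0,"rx":0,"ry":0,"rz":0},{"tx":4,"ty":0.5,"tz":0,"rx":0,"ry":0,"rz":0},{"tx":4,"ty":0.5,"tz":0,"rx":0,"ry":0,"rz":0},{"tx":0,"ty":0,"tz":0,"rx":0,"ry":0,"rz":0}])

```text
time: 8.35
tool_pos: [573.0, -46.3, 6.6]
tcp_rot: [3.141, -0.001, 0.134]
contact_force: [-0.7, -0.1, -0.6]
grip_width: 91.9
finger_force: 0.4
```

>>> carry_out(plan=[{"tx":2,"ty":0.3,"tz":0,"rx":0,"ry":0,"rz":0},{"tx":2,"ty":0.3,"tz":0,"rx":0,"ry":0,"rz":0},{"tx":0,"ty":0,"tz":0,"rx":0,"ry":0,"rz":0}])

```text
time: 8.65
tool_pos: [576.3, -45.8, 6.5]
tcp_rot: [3.141, -0.0, 0.134]
contact_force: [-1.7, 0.1, -0.6]
grip_width: 91.5
finger_force: 1.0
```

```bash
python3 ms.py w6 46
```

```text
130 65 410 [[75.7, 89.2], [75.6, -100.1]] -5.4
160 69 407 [[59.1, 90.6], [58.9, -101.4]] -5.4
190 73 404 [[41.2, 92.1], [41.0, -102.7]] -5.3
215 76 401 [[25.2, 93.6], [25.0, -103.7]] -5.0
130 99 [[91.8 51.2]]
200 99 [[91.8 14. ]]
256 99 [[ 91.8 -15.8]]
320 99 [[ 91.8 -49.8]]
380 99 [[ 91.7 -81.8]]
tcp [  3.86964272 -14.7982674 ] 6.569229613576061 [-2.33948285 -0.82352337 -1.61124105]
```

Still tilted on the deck edge, ~4 mm to go; creeping in.

>>> carry_out(plan=[{"tx":1,"ty":0.1,"tz":0,"rx":0,"ry":0,"rz":0},{"tx":1,"ty":0.1,"tz":0,"rx":0,"ry":0,"rz":0},{"tx":1,"ty":0.1,"tz":0,"rx":0,"ry":0,"rz":0},{"tx":0,"ty":0,"tz":0,"rx":0,"ry":0,"rz":0}])

```text
time: 9.1
tool_pos: [579.3, -45.5, 6.6]
tcp_rot: [3.141, -0.0, 0.134]
contact_force: [-2.5, -0.2, -1.2]
grip_width: 91.8
finger_force: 1.1
```

>>> carry_out(plan=[{"tx":1,"ty":0.1,"tz":0,"rx":0,"ry":0,"rz":0},{"tx":1,"ty":0.1,"tz":0,"rx":0,"ry":0,"rz":0},{"tx":0,"ty":0,"tz":0,"rx":0,"ry":0,"rz":0}])

```text
time: 9.4
tool_pos: [581.1, -45.3, 6.5]
tcp_rot: [-3.142, 0.0, 0.134]
contact_force: [-3.9, -0.4, -0.9]
grip_width: 92.0
finger_force: 1.8
```

```bash
python3 ms.py w7 46
```

```text
130 67 408 [[80.6, 88.0], [80.4, -99.1]] -5.6
160 73 403 [[63.9, 88.2], [63.7, -99.2]] -5.5
190 80 398 [[46.0, 87.8], [45.8, -99.3]] -5.7
215 85 394 [[30.0, 88.0], [29.8, -99.5]] -5.8
130 102 [[95.1 51.2]]
200 102 [[95.1 13.9]]
256 102 [[ 95.1 -15.9]]
320 102 [[ 95.1 -50.1]]
380 102 [[ 95.  -82.1]]
tcp [  8.69297197 -14.98425015] 6.558300936079793 [-4.12778321  0.25685025  0.15573604]
```

Width is now constant along the stone (187 at z 46): it lies flat and square at y≈-5.6. Lifting off, closing the fingers, and locating the lever grip and neighbours.

>>> carry_out(gripper=1, plan=[{"tx":-5,"ty":-0.7,"tz":0,"rx":0,"ry":0,"rz":0},{"tx":-8,"ty":-1,"tz":15,"rx":0,"ry":0,"rz":0},{"tx":0,"ty":0,"tz":40,"rx":0,"ry":0,"rz":0},{"tx":0,"ty":0,"tz":40,"rx":0,"ry":0,"rz":0},{"tx":0,"ty":-10,"tz":40,"rx":0,"ry":0,"rz":0},{"tx":0,"ty":-20,"tz":40,"rx":0,"ry":0,"rz":0},{"tx":0,"ty":-40,"tz":0,"rx":0,"ry":0,"rz":0},{"tx":0,"ty":-40,"tz":0,"rx":0,"ry":0,"rz":0},{"tx":0,"ty":0,"tz":0,"rx":0,"ry":0,"rz":0},{"tx":0,"ty":0,"tz":0,"rx":0,"ry":0,"rz":0}])

```text
time: 10.45
tool_pos: [568.4, -157.8, 181.8]
tcp_rot: [3.141, -0.002, 0.132]
contact_force: [-0.2, -0.0, -1.0]
grip_width: 16.5
finger_force: 0.0
```

```bash
python3 - <<'E'
from h import *
import pickle
m=bot.camera_model('wrist'); im=np.ascontiguousarray(bot.capture('wrist')[:,:,::-1]); print(bot.get_obs()['tool_pos'])
cv2.imwrite('pics/w8.png',cv2.resize(im,(800,600),interpolation=cv2.INTER_CUBIC)); pickle.dump(m,open('w8.pkl','wb'))
E
```

```text
[ 568.3794451  -156.83352871  181.70409543]
```

View pics/w8.png

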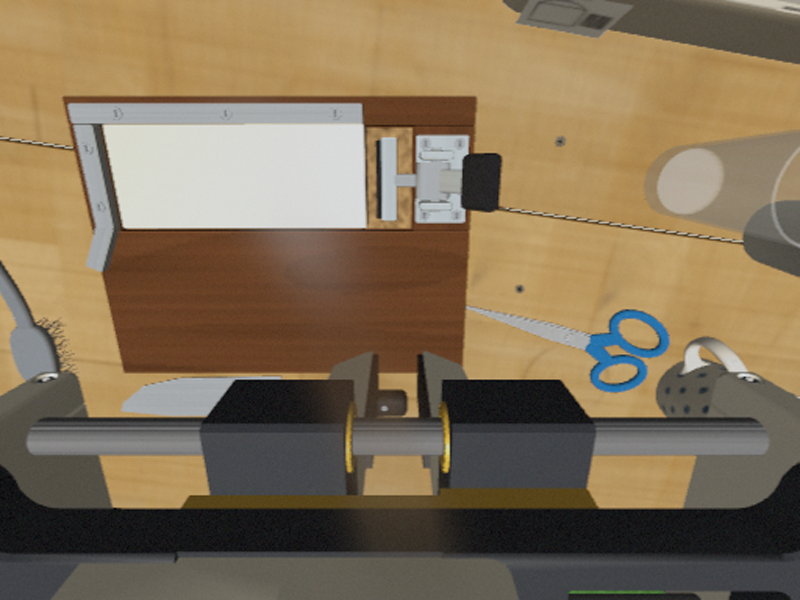

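The stone fills the recess from (104,124) to (366,229), jaw at (388,178), grip at (481,182), glass base at (690,181).

```bash
python3 - <<'E'
from h import *
import pickle
a=pickle.load(open('w2.pkl','rb'));b=pickle.load(open('w8.pkl','rb'))
P=lambda m:m['camera_matrix']@np.c_[m['R'],m['t']]
s=lambda U:((np.array([U])+.5)/1.5625-.5).T
for n,p,q in(('grip',[577,119],[481,182]),):
    X=cv2.triangulatePoints(P(a),P(b),s(p),s(q)); X=(X[:3]/X[3])[:,0]; print(n,X.round(1),(Rb@(X[:2]-O)).round(1))
print('glass base',bc([[690,181]],0,b),'scissors handle',bc([[650,340]],5,b),'jaw',bc([[396,140],[396,218]],40,b),'stone',bc([[104,124],[366,124],[366,229],[119,229]],46,b))
w=lambda x,y:(O+Rb.T@[x,y]).round(1)
print(w(55,-188),w(55,-203),bot.get_obs()['tool_pos'],bot.get_obs()['grip_width'])
E
```

```text
grip [ 649.7 -201.3   94.2] [  55.8 -178.8]
glass base [[  53.1 -376.9]] scissors handle [[ -92.9 -366.5]] jaw [[  84.3 -124.2]
 [  27.  -124. ]] stone [[  95.3   86.8]
 [  94.8 -102.6]
 [  19.2 -100.6]
 [  19.8   91.7]]
[ 650.1 -210.6] [ 652.1 -225.4] [ 568.3794451  -156.83352871  181.70409543] 12.722443262308477
```

>>> carry_out(gripper=1, plan=[{"tx":27,"ty":-18,"tz":-10,"rx":0,"ry":0,"rz":0},{"tx":27,"ty":-18,"tz":-10,"rx":0,"ry":0,"rz":0},{"tx":28,"ty":-18,"tz":-20,"rx":0,"ry":0,"rz":0},{"tx":0,"ty":0,"tz":-25,"rx":0,"ry":0,"rz":0},{"tx":0,"ty":0,"tz":-25,"rx":0,"ry":0,"rz":0},{"tx":0,"ty":0,"tz":-5,"rx":0,"ry":0,"rz":0},{"tx":0,"ty":0,"tz":0,"rx":0,"ry":0,"rz":0}])

```text
time: 11.2
tool_pos: [650.0, -209.6, 86.0]
tcp_rot: [-3.141, 0.001, 0.135]
contact_force: [-0.2, -0.3, 0.2]
grip_width: 0.8
finger_force: 0.0
```

>>> carry_out(plan=[{"tx":0,"ty":0,"tz":-3,"rx":0,"ry":0,"rz":0},{"tx":0,"ty":0,"tz":-3,"rx":0,"ry":0,"rz":0},{"tx":0,"ty":0,"tz":-3,"rx":0,"ry":0,"rz":0},{"tx":0,"ty":0,"tz":-3,"rx":0,"ry":0,"rz":0},{"tx":0,"ty":0,"tz":0,"rx":0,"ry":0,"rz":0}])

```text
time: 11.7
tool_pos: [649.9, -210.9, 74.2]
tcp_rot: [-3.141, 0.0, 0.134]
contact_force: [-0.1, 0.1, 0.3]
grip_width: 0.2
finger_force: 0.0
```

>>> carry_out(plan=[{"tx":0,"ty":0,"tz":-3,"rx":0,"ry":0,"rz":0},{"tx":0,"ty":0,"tz":-3,"rx":0,"ry":0,"rz":0},{"tx":0,"ty":0,"tz":-3,"rx":0,"ry":0,"rz":0},{"tx":0,"ty":0,"tz":0,"rx":0,"ry":0,"rz":0}])

```text
time: 12.1
tool_pos: [651.4, -215.6, 69.5]
tcp_rot: [3.133, -0.004, 0.133]
contact_force: [-4.4, -9.1, 14.0]
grip_width: 0.6
finger_force: 8.3
```

>>> carry_out(plan=[{"tx":0.2,"ty":-1.5,"tz":-3,"rx":0,"ry":0,"rz":0},{"tx":0.2,"ty":-1.5,"tz":-3,"rx":0,"ry":0,"rz":0},{"tx":0.2,"ty":-1.5,"tz":-3,"rx":0,"ry":0,"rz":0},{"tx":0.2,"ty":-1.5,"tz":-3,"rx":0,"ry":0,"rz":0},{"tx":0.2,"ty":-1.5,"tz":-3,"rx":0,"ry":0,"rz":0},{"tx":0.2,"ty":-1.5,"tz":-3,"rx":0,"ry":0,"rz":0},{"tx":0.2,"ty":-1.5,"tz":0,"rx":0,"ry":0,"rz":0},{"tx":0.2,"ty":-1.5,"tz":0,"rx":0,"ry":0,"rz":0}])

```text
time: 12.9
tool_pos: [653.8, -232.2, 53.7]
tcp_rot: [3.126, -0.007, 0.131]
contact_force: [-4.6, -17.9, 17.9]
grip_width: 0.3
finger_force: 12.4
```

Sideways force is growing; checking with a picture.

```bash
python3 - <<'E'
from h import *
im=np.ascontiguousarray(bot.capture('side')[:,:,::-1])[125:225,200:300]
w=np.ascontiguousarray(bot.capture('wrist')[:,:,::-1])
cv2.imwrite('pics/m9.png',np.hstack([cv2.resize(im,(400,400),interpolation=cv2.INTER_CUBIC),cv2.resize(w[100:300,110:310],(400,400),interpolation=cv2.INTER_CUBIC)]))
o=bot.get_obs();print(o['tool_pos'],Rb@(o['tool_pos'][:2]-O),o['contact_force'])
E
```

```text
[ 653.89868045 -232.16878412   53.51918405] [  55.85518912 -209.9127793 ] [ -5.46646522 -20.17760832  19.07035757]
```

View pics/m9.png

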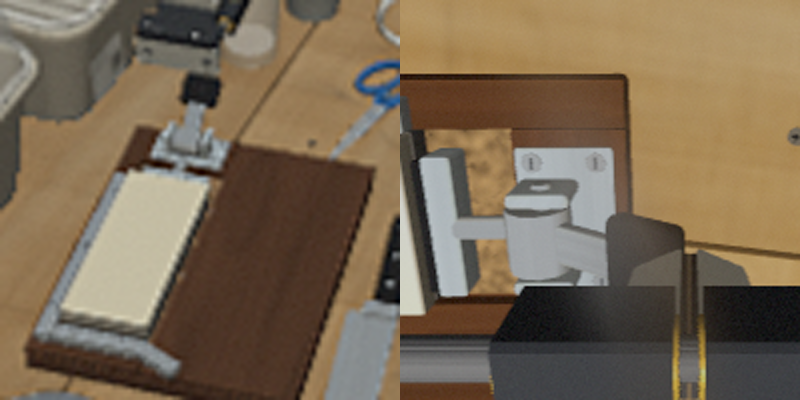

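The fingers slid down the outside of the grip's end (lever still up, side crop (200,90)). I'll lift, come down on the inner side of the grip and sweep it out and down along its arc.

>>> carry_out(plan=[{"tx":0,"ty":-3,"tz":10,"rx":0,"ry":0,"rz":0},{"tx":0,"ty":0,"tz":30,"rx":0,"ry":0,"rz":0},{"tx":0,"ty":3,"tz":20,"rx":0,"ry":0,"rz":0},{"tx":-2,"ty":20,"tz":0,"rx":0,"ry":0,"rz":0},{"tx":-3,"ty":20,"tz":0,"rx":0,"ry":0,"rz":0},{"tx":0,"ty":0,"tz":0,"rx":0,"ry":0,"rz":0},{"tx":0,"ty":0,"tz":0,"rx":0,"ry":0,"rz":0}])

```text
time: 13.7
tool_pos: [646.8, -182.8, 107.6]
tcp_rot: [3.141, 0.0, 0.135]
contact_force: [-0.7, -0.6, -0.4]
grip_width: 0.4
finger_force: 0.0
```

>>> carry_out(plan=[{"tx":0,"ty":0,"tz":-15,"rx":0,"ry":0,"rz":0},{"tx":0,"ty":0,"tz":-12,"rx":0,"ry":0,"rz":0},{"tx":0,"ty":0,"tz":-6,"rx":0,"ry":0,"rz":0},{"tx":0,"ty":0,"tz":-6,"rx":0,"ry":0,"rz":0},{"tx":0,"ty":0,"tz":-3,"rx":0,"ry":0,"rz":0},{"tx":0,"ty":0,"tz":0,"rx":0,"ry":0,"rz":0}])

```text
time: 14.3
tool_pos: [646.6, -183.1, 65.1]
tcp_rot: [-3.141, 0.001, 0.134]
contact_force: [-0.4, 0.1, -0.9]
grip_width: 0.7
finger_force: 0.0
```

>>> carry_out(plan=[{"tx":0.5,"ty":-3.3,"tz":-2,"rx":0,"ry":0,"rz":0},{"tx":0.5,"ty":-3.3,"tz":-2,"rx":0,"ry":0,"rz":0},{"tx":0.5,"ty":-3.3,"tz":-2,"rx":0,"ry":0,"rz":0},{"tx":0.5,"ty":-3.3,"tz":-3,"rx":0,"ry":0,"rz":0},{"tx":0,"ty":0,"tz":0,"rx":0,"ry":0,"rz":0}])

```text
time: 14.8
tool_pos: [648.4, -196.8, 56.0]
tcp_rot: [-3.141, 0.001, 0.133]
contact_force: [-1.3, 0.0, -0.0]
grip_width: 0.2
finger_force: 0.0
```

>>> carry_out(plan=[{"tx":0.5,"ty":-3.3,"tz":-3,"rx":0,"ry":0,"rz":0},{"tx":0.5,"ty":-3.3,"tz":-3,"rx":0,"ry":0,"rz":0},{"tx":0.5,"ty":-3.3,"tz":-3,"rx":0,"ry":0,"rz":0}])

```text
time: 15.1
tool_pos: [650.2, -206.4, 47.3]
tcp_rot: [3.141, 0.0, 0.134]
contact_force: [-0.2, 0.5, 0.3]
grip_width: 0.3
finger_force: 0.0
```

>>> carry_out(plan=[{"tx":0.4,"ty":-3,"tz":-3,"rx":0,"ry":0,"rz":0},{"tx":0.4,"ty":-3,"tz":-3,"rx":0,"ry":0,"rz":0},{"tx":0.4,"ty":-3,"tz":-4,"rx":0,"ry":0,"rz":0}])

```text
time: 15.4
tool_pos: [651.4, -214.0, 37.5]
tcp_rot: [-3.14, 0.0, 0.134]
contact_force: [-0.2, 5.4, 2.9]
grip_width: -0.1
finger_force: 2.5
```

Contact now, in the right direction. Continue down to the end.

>>> carry_out(plan=[{"tx":0.4,"ty":-3,"tz":-3,"rx":0,"ry":0,"rz":0},{"tx":0.4,"ty":-3,"tz":-3,"rx":0,"ry":0,"rz":0},{"tx":0.4,"ty":-3,"tz":-3,"rx":0,"ry":0,"rz":0},{"tx":0.3,"ty":-2,"tz":-2,"rx":0,"ry":0,"rz":0},{"tx":0,"ty":0,"tz":-1,"rx":0,"ry":0,"rz":0},{"tx":0,"ty":0,"tz":0,"rx":0,"ry":0,"rz":0}])

```text
time: 16.0
tool_pos: [653.1, -226.8, 25.6]
tcp_rot: [3.141, -0.0, 0.134]
contact_force: [0.9, 2.0, 2.3]
grip_width: 0.6
finger_force: 1.3
```

>>> carry_out(plan=[{"tx":0,"ty":0,"tz":-1,"rx":0,"ry":0,"rz":0},{"tx":0,"ty":0,"tz":-1,"rx":0,"ry":0,"rz":0},{"tx":0,"ty":0,"tz":-1,"rx":0,"ry":0,"rz":0},{"tx":0,"ty":0,"tz":0,"rx":0,"ry":0,"rz":0}])

```text
time: 16.4
tool_pos: [653.4, -226.9, 24.8]
tcp_rot: [3.139, -0.002, 0.134]
contact_force: [-3.7, 1.9, 13.1]
grip_width: 0.2
finger_force: 6.8
```

>>> carry_out(plan=[{"tx":0,"ty":0,"tz":-1,"rx":0,"ry":0,"rz":0},{"tx":0,"ty":0,"tz":-1,"rx":0,"ry":0,"rz":0},{"tx":0,"ty":0,"tz":-1,"rx":0,"ry":0,"rz":0},{"tx":0,"ty":0,"tz":0,"rx":0,"ry":0,"rz":0}])

```text
time: 16.8
tool_pos: [653.6, -227.0, 24.4]
tcp_rot: [3.139, -0.003, 0.134]
contact_force: [-9.4, 4.5, 27.1]
grip_width: 0.6
finger_force: 13.4
```

It has hit its limit (force rises, z stalls at the expected height). Lift clear and check.

>>> carry_out(plan=[{"tx":0,"ty":0,"tz":10,"rx":0,"ry":0,"rz":0},{"tx":0,"ty":0,"tz":40,"rx":0,"ry":0,"rz":0},{"tx":0,"ty":0,"tz":45,"rx":0,"ry":0,"rz":0},{"tx":-20,"ty":10,"tz":40,"rx":0,"ry":0,"rz":0},{"tx":-35,"ty":30,"tz":20,"rx":0,"ry":0,"rz":0},{"tx":-30,"ty":30,"tz":5,"rx":0,"ry":0,"rz":0},{"tx":0,"ty":0,"tz":0,"rx":0,"ry":0,"rz":0},{"tx":0,"ty":0,"tz":0,"rx":0,"ry":0,"rz":0}])

```text
time: 17.6
tool_pos: [567.9, -156.2, 179.8]
tcp_rot: [3.14, -0.0, 0.134]
contact_force: [-0.4, -0.2, 0.5]
grip_width: 0.4
finger_force: 0.0
```

```bash
python3 - <<'E'
from h import *
import pickle
m=bot.camera_model('wrist'); im=np.ascontiguousarray(bot.capture('wrist')[:,:,::-1]); print(bot.get_obs()['tool_pos'],bot.get_obs()['time'])
cv2.imwrite('pics/w10.png',cv2.resize(im,(800,600),interpolation=cv2.INTER_CUBIC)); pickle.dump(m,open('w10.pkl','wb'))
E
```

```text
[ 568.49142703 -156.87584425  179.47824726] 17.65
```

View pics/w10.png

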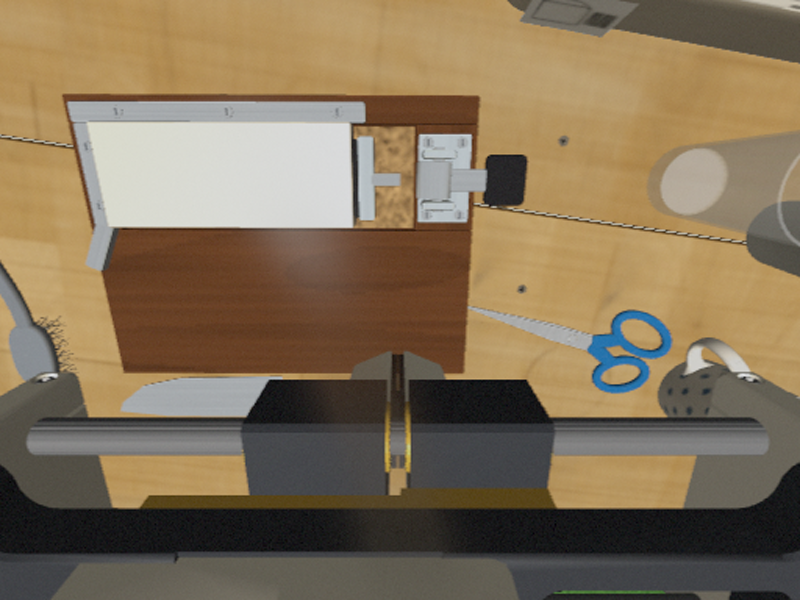

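The stone is tight against the stop (left edge at (88..106)), the jaw at (365,178) against its right end, grip at (506,180). Quick number check, then hand in.

```bash
python3 - <<'E'
from h import *
import pickle
b=pickle.load(open('w10.pkl','rb'))
print('grip',bc([[506,180]],53,b),'jaw front/back',bc([[358,178],[373,178]],40,b),'stone',bc([[88,122],[352,123],[353,228],[106,228]],46,b))
E
```

```text
grip [[  55.6 -202.9]] jaw front/back [[  56.7  -93.6]
 [  56.7 -105. ]] stone [[ 95.3  98.3]
 [ 94.7 -90.9]
 [ 19.7 -89.1]
 [ 19.7 101.7]]
```

```bash
python3 -c "
from plant import bot
print(bot.close_job())"
```

```text
the job is handed in; nothing more can be done
None
```

I handed the job in at about 18 s of the 72 s: by my last camera check the stone lies flat and square in the recess against the end stop, and the lever is at its lower limit. The hand-in gave no verdict. The first try at the lever slid off the end of its grip, and the second pressed it down.

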